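Four taps up on the bench transformer

TASK

Raise the transformer's output by four taps: with a fingertip push the fin of its big dial clockwise (seen from above) exactly four clicks from where it stands now, without gripping or forcing it. With the dial resting in that fourth click, press the green button right down to switch the output on, then let it go, and leave the things lying round the transformer alone.

Things in the scene. Friction and masses are not known exactly. Their poses are not given: they have to be found in the camera images.
- transformer: Low grey bench transformer bolted to the bench, 216 x 136 mm (flange 230 x 150 mm), deck 70 mm above the bench. Origin at the centre of its underside; its x axis points away from its front edge, the edge with the green button and the output posts; y to its left, z up. On the deck are the large round dial, the button and an amber lamp.
- dial_axis (a point): Point on the dial's vertical turning axis, at the upper face of the round grey dial plate (83 mm above the bench; plate 106 mm in diameter). It is 35 mm along the transformer's x axis from its origin. A round black hub (34 mm diameter at its foot) stands here, up to 113 mm above the bench.
- fin (a point): Middle of the dial's black finger fin (white line on top), 36 mm out from the turning axis, 100 mm above the bench. The fin stands upright on the dial plate and runs straight outward from the hub to 50 mm from the axis; 12 mm thick, top 113 mm above the bench. It and the plate turn together. Pushed sideways it takes 5 to 7 N here to leave a stop; past half-way it springs ahead to the next.
- tap_dial (a joint): Dial angle in rad, growing clockwise seen from above. Click stops lie every 30 degrees (0.5236 rad): 0, 0.52, 1.05, ... 3.67, each with a white tick on the deck; let go, the dial springs to the nearest stop (it may hang within 5 degrees of half-way). It starts at rest in the stop at 0.52; end stops just beyond 0 and 3.67. At 0 the fin points 165 degrees anticlockwise (seen from above) from the transformer's x axis.
- output_button_top (a point): Centre of the top of the round green push button near the front edge of the deck, 92 mm above the bench, 26 mm in diameter, pressed straight down.
- output_button (a joint): Travel of the green button in m: 0 is up, 0.006 fully down (about 4 N); a spring returns it.
- screw_pot: Bystander, loose, to be left alone: black screw pot, 39 mm wide and 40 mm high; origin at the centre of its underside.
- relay: Bystander, loose, to be left alone: grey boxed relay, 36 x 28 x 34 mm; origin at the centre of its underside.
- usb_stick: Bystander, loose, to be left alone: blue stick, 53 x 18 x 8 mm; origin at the centre of its underside.
- controller_board: Bystander, loose, to be left alone: small green-blue controller board, 109 x 58 x 24 mm; origin at the centre of its underside.
- solder_tin: Bystander, loose, to be left alone: round bare tin, 45 mm wide and 14 mm high; origin at the centre of its underside.

How it is judged:
On the way, in this order (a step that is already met when the one before it is completed fails the run):
1. the dial rests four clicks clockwise of where it started (value of joint tap_dial between 2.43 and 2.81 rad and velocity of joint tap_dial between -0.1 and 0.1 rad/s), for 0.2 s.
2. the green button is pressed right down with the dial at the fourth click (value of joint output_button above 0.0045 m and value of joint tap_dial between 2.43 and 2.81 rad), for 0.05 s.
At the end, for the whole second after the job is handed in: The dial rests four clicks (120 degrees, within about 11) clockwise of where it started, and the green button, pressed at least 4.5 mm down after the dial was set, is up again (all of step 1 and value of joint output_button below 0.002 m); the robot touches nothing.
It fails at once if the dial was gripped or forced (fingers on it with over 30 N) (contact force between the fingers and tap_dial above 30 N).
It fails at once if a loose thing beside the transformer was lifted or shifted by more than 15 mm (distance of any of screw_pot, relay, usb_stick, controller_board, solder_tin from where it was at the start of the episode above 0.015 m).
It also fails if it takes over 54 s, if anything falls off the work surface, if the arm or the gripper's body presses on something with over 40 N, if the wrist force passes 120 N, or if a joint passes its speed limit or range.

ROBOT

A 7-joint arm with a two-finger parallel gripper is mounted at the origin on a cart in front of the work surface, level with it; the furniture and walls round the work are solid. World frame = base frame: x ahead of the robot, y to its left, z up, the work surface at z = 0. Lengths are in m, angles in rad, forces in N, time in s.
With the tool pointing down it reaches from about 0.4 to 0.85 m from the base axis. Payload 4.5 kg.
Tool frame: the origin (TCP) lies midway between the tips of the shut fingers; the grasp point (between the pads) lies behind it (r.grip_point_offset is the z of the grasp point in the tool frame, in m); z points along the fingers, y is the line along which they close (so a half turn about z gives the same grasp; the last joint's range is limited). The gripper opens to 88 mm and grips with 3 to 60 N. Pads are 18 mm wide; open, the fingers measure 123 mm over their backs; the gripper's body (75 mm by 187 mm) begins 45 mm behind the grasp point.
Start: joints at [-1.145, 0.689, -0.195, 1.565, 0.157, 0.902, -0.215], TCP at [0.239, 0.578, 0.239] pointing down, gripper open.
Joint ranges: [-3.01, 3.01], [-0.46, 2.08], [-1.47, 1.51], [0.13, 2.56], [-1, 4.14], [0.04, 2.09], [-2.66, 2.66]. Speed limits (rad/s): [2.57, 2.57, 3.14, 3.14, 3.14, 3.14, 3.14].

INTERFACE

Orientations are given as a unit quaternion [x, y, z, w].
In Python, from plant import r, optics, workorder gives the robot as it stands.
- The arm moves only by the shell command python3 -m creep 'ROWS' [FORCE]. ROWS is JSON, a list of rows, each an object of numbers: "grip": the gripper command: -1 is shut, 1 is fully open, values between are in proportion; "tx", "ty", "tz": the shift along the tool's x, y, z in cm; "spin": the turn about the tool's z in degrees. In form: [{"grip": .., "tx": .., "ty": .., "tz": .., "spin": ..}, ...]. A call has 1 to 8 rows; each row shifts and turns the commanded pose from where the row before left it, along the tool's axes as they then stand; what a row does not reach is not made up. A row lasts 1/12 s, in which the tool goes at most 41.7 mm and 7.16 degrees, less where a joint would pass 70% of its speed; a pose out of reach is approached as far as the arm can. A call with a gripper value outside its range is refused whole. The fingers move at their own pace and stop on an object; FORCE is the grip in N (left out, the last holds). Time passes only in rows, so rows that do not move let the fingers close. It gives the time, the measured TCP pose, the force, the opening and the grip force at its end, in the units of the state.
- r.get_state(): the state, without advancing time (a new reading comes with each control period).
- optics.snapshot(name): name is "side" or "top"; returns (picture, depth): 384x512x3 uint8, red, green, blue; 384x512 float32, m along the optical axis (not along the pixel's ray), 0 where there is no reading.
- optics.get_calibration(name): a dict with "fx", "fy", "cx", "cy" (pixels), "D" ([k1, k2, p1, p2, k3] as OpenCV has them; the pictures are not rectified), "extrinsics" (4x4, takes a point from world to camera coordinates). Camera axes: x right, y down, z forward; pixel columns grow to the right and rows downward; lengths in m; the calibration is good to about 2 mm. A picture is of the moment at which its call begins. get_calibration takes no time and is no camera call.
- workorder.finish_job(): hands the job in; it is judged then, once.
The state is a dict: "clock": time; "q": joint angles; "qd": joint speeds; "joint_torque": joint torques, N m; "tool_pos": TCP position; "eef_rot": TCP orientation; "contact_force": force on the tool from outside, world axes, zero at the start; "moment": the same for the moment, N m; "opening": opening from 0.0 (shut) to 1.0 (fully open); "finger_force": force on a finger pad.
Only numpy, scipy, OpenCV 4.12 (cv2) and the standard library are available. Lean on these libraries where they do the work, as an engineer would, in place of code of your own. Each camera call takes 0.05 s, during which the arm holds its last target. There are 200 camera calls.

## Working session

There is one attempt and no reset: what is moved stays moved. The work goes in short steps, Python scripts to look and compute and a shell command to move; the robot and the scene stay as the last step left them, time stands still between calls to the robot, and variables do not carry over. Pictures are saved under pics/ and viewed, at most 10 in all, crops included, and the job is handed in when it is done.

```bash
mkdir -p pics; ls; python3 - <<'E'
from plant import r, optics
import cv2,numpy as np
print(r.get_state()); print(r.grip_point_offset)
for n in("top","side"):
    p,d=optics.snapshot(n); cv2.imwrite(f"pics/{n}0.png",p[:,:,::-1]); np.savez(f"{n}0.npz",p=p,d=d)
    c=optics.get_calibration(n); print(n,c)
E
```

```text
pics
{'clock': 0.0, 'q': array([-1.14521908,  0.68994234, -0.19449101,  1.56632542,  0.15730002,
        0.9024897 , -0.21510383]), 'qd': array([-8.77187095e-04,  1.81543523e-03,  1.78858035e-03,  1.46088587e-03,
        1.05183833e-03, -6.22208713e-04, -6.83722290e-05]), 'joint_torque': array([-7.54656685e-04, -5.27564442e+01, -1.26727480e+00, -1.53426254e+01,
       -5.26610459e-02,  6.49791284e-03,  1.65852175e-04]), 'tool_pos': array([0.23846617, 0.57705121, 0.23794039]), 'eef_rot': array([ 1.94608465e-01,  9.80880603e-01, -8.81864367e-04, -1.00622325e-04]), 'contact_force': array([ 0.54322233, -0.14421492, -0.42392526]), 'moment': array([0.02563117, 0.01696728, 0.00807988]), 'finger_force': 0.0, 'opening': 0.9977354781646539}
-0.0187
top {'fx': 361.4377195479355, 'fy': 361.4377195479355, 'cx': 254.98294962244512, 'cy': 195.92131042986108, 'D': array([-0.09823531,  0.        ,  0.        ,  0.        ,  0.        ]), 'extrinsics': array([[ 0.01519343, -0.99981478,  0.01181391,  0.26029116],
       [-0.99417912, -0.01636608, -0.10648953,  0.57527785],
       [ 0.10666315, -0.0101272 , -0.99424364,  0.87233222],
       [ 0.        ,  0.        ,  0.        ,  1.        ]])}
side {'fx': 432.2359802798145, 'fy': 432.2359802798145, 'cx': 254.068898436627, 'cy': 195.53853709755586, 'D': array([0.02486792, 0.        , 0.        , 0.        , 0.        ]), 'extrinsics': array([[ 0.94655899,  0.32201939,  0.01815468, -0.61842682],
       [ 0.25441225, -0.71086445, -0.65570278,  0.12383556],
       [-0.19824349,  0.62528014, -0.75480081,  0.85321766],
       [ 0.        ,  0.        ,  0.        ,  1.        ]])}
```

View pics/top0.png

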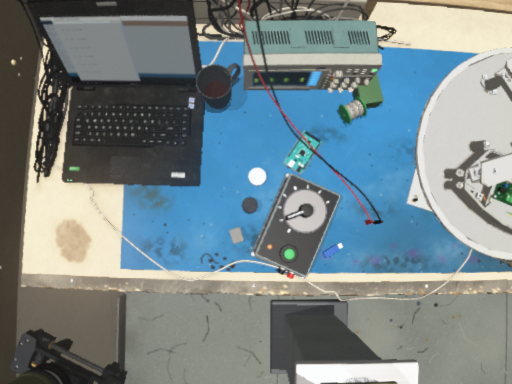

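View pics/side0.png

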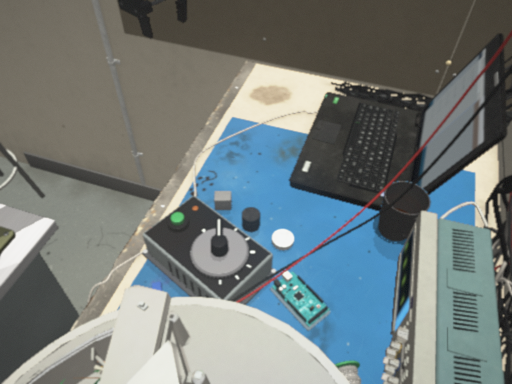

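The top view shows the transformer with its dial plate near (304,211), the fin pointing left and slightly down to about (288,217), and the green button at (289,254). The side view shows the button at (177,217) and the dial at (219,250). The pot, relay, tin, USB stick and board lie around it.

```bash
cat > h.py <<'E'
import numpy as np,cv2
from plant import r,optics
def ray(n,uv):
    c=optics.get_calibration(n);K=np.array([[c['fx'],0,c['cx']],[0,c['fy'],c['cy']],[0,0,1]])
    p=cv2.undistortPoints(np.float64(uv).reshape(-1,1,2),K,np.array(c['D'])).reshape(-1,2)
    E=c['extrinsics'];R=E[:3,:3];o=-R.T@E[:3,3]
    return o,np.c_[p,np.ones(len(p))]@R
def onplane(n,uv,z):
    o,d=ray(n,uv); return o+d*((z-o[2])/d[:,2])[:,None]
def proj(n,P):
    c=optics.get_calibration(n);K=np.array([[c['fx'],0,c['cx']],[0,c['fy'],c['cy']],[0,0,1]]);E=c['extrinsics']
    return cv2.projectPoints(np.float64(P).reshape(-1,1,3),cv2.Rodrigues(E[:3,:3])[0],E[:3,3],K,np.array(c['D']))[0].reshape(-1,2)
def points(n,d):  # world point per pixel from depth
    v,u=np.mgrid[0:384,0:512]; o,ry=ray(n,np.c_[u.ravel(),v.ravel()])
    return (o+ry*d.reshape(-1,1)).reshape(384,512,3)
E
python3 - <<'E'
from h import *
for n in("top","side"):
    f=np.load(n+"0.npz");p,d=f['p'],f['d'];h=cv2.cvtColor(p,cv2.COLOR_RGB2HSV)
    W=points(n,d)
    def comps(m,lo,hi,reg):
        m=m.astype(np.uint8); u0,v0,u1,v1=reg; k=np.zeros_like(m);k[v0:v1,u0:u1]=m[v0:v1,u0:u1]
        N,l,s,c=cv2.connectedComponentsWithStats(k)
        return [(c[i],s[i],l==i) for i in range(1,N) if lo<s[i,4]<hi]
    reg=(240,170,345,280) if n=="top" else (140,190,280,305)
    g=(h[...,0]>45)&(h[...,0]<80)&(h[...,1]>120)&(h[...,2]>80)
    for c,s,m in comps(g,20,800,reg):
        print(n,"green",c,s,"ray@.092",onplane(n,c,.092).round(4),"depth",np.median(W[m],0).round(4))
    gr=(h[...,1]<40)&(h[...,2]>110)&(h[...,2]<200)
    for c,s,m in comps(gr,200,5000,reg):
        cs,_=cv2.findContours(m.astype(np.uint8),cv2.RETR_EXTERNAL,cv2.CHAIN_APPROX_NONE)
        pts=max(cs,key=len).reshape(-1,2); P=onplane(n,pts,.083); (x,y),R=cv2.minEnclosingCircle(np.float32(P[:,:2]))
        e=cv2.fitEllipse(np.float32(P[:,:2])*1000)
        print(n,"plate",s,"circle",x,y,R,"ell",e,"depthz",np.median(W[m],0).round(4))
    a=p[reg[1]:reg[3],reg[0]:reg[2],::-1]; cv2.imwrite(f"pics/{n}crop.png",cv2.resize(a,None,fx=5,fy=5,interpolation=cv2.INTER_CUBIC))
    # heights of stuff in surrounding
    if n=="top":
        m=(W[...,2]>.12)&(d>0)&(abs(W[...,0]-.45)<.25)&(abs(W[...,1]-.15)<.25); print("high pts",m.sum(),W[m].min(0),W[m].max(0))
E
```

```text
top green [288.94444444 253.43055556] [284 249  10  10  72] ray@.092 [[0.4332 0.1902 0.092 ]] depth [0.434  0.1899 0.0915]
top plate [ 251  174   89  105 1221] circle 0.49881502985954285 0.17159400880336761 0.1235262006521225 ell ((500.1239318847656, 172.79676818847656), (156.28201293945312, 254.33566284179688), 66.57670593261719) depthz [0.5171 0.182  0.0708]
high pts 4308 [ 0.48326137 -0.09998254  0.12000778] [0.69995681 0.18207921 0.38747967]
side green [176.78481013 216.67088608] [171 213  12   8  79] ray@.092 [[0.4335 0.1884 0.092 ]] depth [0.4334 0.189  0.0916]
side plate [ 140  190  132  112 1437] circle 0.478577584028244 0.1570599228143692 0.14849720895290375 ell ((497.190185546875, 161.34295654296875), (169.22512817382812, 269.1207275390625), 64.10420989990234) depthz [0.3885 0.1718 0.0631]
side plate [ 190  225   66   51 1891] circle 0.5382009148597717 0.15606440603733063 0.05944639444351196 ell ((537.4271240234375, 152.1693115234375), (99.86996459960938, 107.63434600830078), 127.67547607421875) depthz [0.5412 0.1427 0.0824]
```

View pics/topcrop.png

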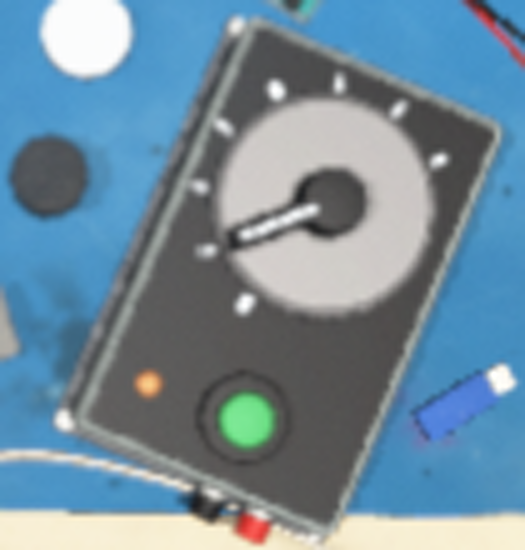

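```bash
python3 - <<'E'
from h import *
f=np.load("top0.npz");p,d=f['p'],f['d'];W=points("top",d);h=cv2.cvtColor(p,cv2.COLOR_RGB2HSV)
# plate
m=((h[...,1]<50)&(h[...,2]>120)).astype(np.uint8);k=np.zeros_like(m);k[185:236,280:330]=1;m=cv2.morphologyEx(m*k,cv2.MORPH_OPEN,np.ones((4,4)))
N,l,s,c=cv2.connectedComponentsWithStats(m);i=1+np.argmax(s[1:,4])
cs,_=cv2.findContours((l==i).astype(np.uint8),cv2.RETR_EXTERNAL,cv2.CHAIN_APPROX_NONE);hull=cv2.convexHull(cs[0]).reshape(-1,2)
P=onplane("top",hull,.083);e=cv2.fitEllipse(np.float32(P[:,:2]*1000));print("plate",s[i],e,cv2.minEnclosingCircle(np.float32(P[:,:2])))
c=np.array(e[0])/1000
crop=lambda q:(np.array(q,float)+.5)/5-.5+[240,170]
C=onplane("top",crop([(80,425),(245,22),(497,130),(330,540)]),.07)[:,:2]
print("corners",C.round(4),"lens",[np.linalg.norm(C[i]-C[i-1]).round(4) for i in range(4)])
for a,b in((0,1),(3,2)): v=C[b]-C[a];print("x yaw",np.degrees(np.arctan2(v[1],v[0])))
for a,b in((3,0),(2,1)): v=C[b]-C[a];print("y yaw-90",np.degrees(np.arctan2(v[1],v[0]))-90)
F=onplane("top",crop([(235,240),(318,208)]),.113)[:,:2];v=F[0]-F[1];print("fin",F,np.degrees(np.arctan2(v[1],v[0])),"tip r",np.linalg.norm(F-c,axis=1))
tk=onplane("top",crop([(245,303),(206,250),(200,186),(224,126),(276,90),(340,82),(399,108),(439,159)]),.07)[:,:2]
# circle fit of ticks
A=np.c_[2*tk,np.ones(8)];s=np.linalg.lstsq(A,(tk**2).sum(1),rcond=None)[0];print("tick centre",s[:2])
v=tk-s[:2];print("tick ang",np.degrees(np.unwrap(np.arctan2(v[:,1],v[:,0]))).round(1),np.linalg.norm(v,axis=1).round(4))
b=np.array([.4333,.1895]);print("btn-axis",c-b)
# high stuff near dial
for R in(.1,.15,.2,.25):
    q=(np.hypot(W[...,0]-c[0],W[...,1]-c[1])<R)&(d>0);print(R,W[q][:,2].max())
for n in("top","side"): print(n,proj(n,[[*c,.083],[*b,.092]]))
E
```

```text
plate [ 284  191   44   43 1257] ((530.611572265625, 150.84378051757812), (102.03598022460938, 102.76426696777344), 54.39683151245117) ((0.5311045050621033, 0.15083517134189606), 0.052185386419296265)
corners [[0.4283 0.2662]
 [0.621  0.1898]
 [0.5708 0.0681]
 [0.3761 0.1482]] lens [np.float64(0.1291), np.float64(0.2073), np.float64(0.1317), np.float64(0.2105)]
x yaw -21.623744631562662
x yaw -22.35470323192407
y yaw-90 -23.854759011261578
y yaw-90 -22.404859857216962
fin [[0.51418607 0.19829426]
 [0.52918356 0.1607887 ]] 111.7951748806361 tip r [0.050213   0.01004693]
tick centre [0.533333  0.1519286]
tick ang [141.5 111.5  81.9  52.1  22.6  -7.6 -37.5 -67.5] [0.0598 0.06   0.0596 0.0605 0.0595 0.0599 0.0596 0.0602]
btn-axis [ 0.09731157 -0.03865622]
0.1 0.11715293426045503
0.15 0.13353074463789927
0.2 0.2811965355106085
0.25 0.3874796713879277
top [[305.57731552 211.48051324]
 [289.24959808 253.37036546]]
side [[217.41023495 249.44020815]
 [176.91916539 216.22569939]]
```

```bash
cat >> h.py <<'E'
A=np.array([.532,.1513]);B=np.array([.4333,.1895])
from scipy.spatial.transform import Rotation as Ro
def goto(xy,z,ydeg):  # remaining move in tool axes, cm, and spin
    s=r.get_state();M=Ro.from_quat(s['eef_rot']).as_matrix()
    d=M.T@(np.r_[xy,z]-s['tool_pos'])*100; y=np.degrees(np.arctan2(M[1,1],M[0,1]))
    print("t",round(s['clock'],2),"pos",s['tool_pos'].round(4),"F",s['contact_force'].round(1),"cm",d.round(2),"spin",round((y-ydeg+180)%360-180,1),"q",s['q'].round(2),"op",round(s['opening'],2))
def fp(phi,rho,t):
    a=np.radians(phi);return A+rho*np.array([np.cos(a),np.sin(a)])+t*np.array([np.sin(a),-np.cos(a)])
E
python3 - <<'E'
from h import *
for n in("top","side"):
    d=np.load(n+"0.npz")['d'];W=points(n,d)
    q=np.hypot(W[...,0]-B[0],W[...,1]-B[1])
    for a in range(0,32,3):
        z=W[(q>=a/1000)&(q<(a+3)/1000)&(d>0)][:,2]
        if len(z):print(n,"btn ring",a,len(z),z.min().round(4),np.median(z).round(4),z.max().round(4))
    q=(np.hypot(W[...,0]-A[0],W[...,1]-A[1])<.25)&(d>0)&(W[...,2]>.12)
    X=W[q]
    for lo in np.arange(.12,.4,.04):
        Y=X[(X[:,2]>=lo)&(X[:,2]<lo+.04)]
        if len(Y):print(n,"z",lo.round(2),len(Y),Y.min(0).round(3),Y.max(0).round(3))
goto(fp(111.6,.041,-.027),.238,111.6)
E
```

```text
top btn ring 0 5 0.0899 0.0918 0.0949
top btn ring 3 17 0.0894 0.0913 0.0962
top btn ring 6 26 0.0895 0.0916 0.0937
top btn ring 9 33 0.0856 0.0916 0.095
top btn ring 12 52 0.0791 0.0827 0.0935
top btn ring 15 52 0.0777 0.0823 0.0859
top btn ring 18 62 0.0695 0.0818 0.0854
top btn ring 21 78 0.0673 0.0713 0.0835
top btn ring 24 89 0.0665 0.0711 0.0758
top btn ring 27 98 0.0668 0.0707 0.0738
top btn ring 30 105 0.0668 0.0709 0.0745
top z 0.12 225 [0.619 0.082 0.12 ] [0.749 0.221 0.159]
top z 0.16 76 [0.717 0.194 0.16 ] [0.769 0.241 0.2  ]
top z 0.2 9 [0.757 0.239 0.201] [0.764 0.245 0.209]
top z 0.24 1456 [ 0.487 -0.099  0.258] [ 0.692 -0.028  0.28 ]
top z 0.28 1225 [ 0.557 -0.097  0.28 ] [ 0.695 -0.029  0.32 ]
top z 0.32 139 [ 0.554 -0.097  0.32 ] [ 0.595 -0.078  0.331]
top z 0.36 126 [ 0.555 -0.097  0.374] [ 0.594 -0.088  0.387]
side btn ring 0 5 0.0902 0.0922 0.0924
side btn ring 3 20 0.0901 0.0922 0.0937
side btn ring 6 28 0.0898 0.0916 0.0932
side btn ring 9 58 0.0797 0.091 0.0934
side btn ring 12 71 0.0788 0.0856 0.0942
side btn ring 15 51 0.0796 0.0817 0.0839
side btn ring 18 106 0.0685 0.0805 0.0838
side btn ring 21 91 0.068 0.0717 0.0821
side btn ring 24 70 0.0682 0.0706 0.0739
side btn ring 27 109 0.0664 0.0706 0.0735
side btn ring 30 121 0.0677 0.0707 0.0738
side z 0.12 375 [0.615 0.075 0.12 ] [0.753 0.219 0.16 ]
side z 0.16 147 [0.72  0.195 0.16 ] [0.77  0.239 0.2  ]
side z 0.2 18 [0.758 0.234 0.2  ] [0.765 0.244 0.208]
side z 0.24 1189 [ 0.489 -0.098  0.266] [ 0.628 -0.03   0.28 ]
side z 0.28 2375 [ 0.586 -0.09   0.28 ] [ 0.694 -0.029  0.32 ]
side z 0.32 115 [ 0.582 -0.091  0.32 ] [ 0.595 -0.079  0.326]
side z 0.36 145 [ 0.558 -0.097  0.379] [ 0.595 -0.089  0.385]
t 0.1 pos [0.2385 0.5771 0.238 ] F [-0.8  0.8 -1. ] cm [-38.59 -27.08   0.05] spin -44.0 q [-1.15  0.69 -0.19  1.57  0.16  0.9  -0.22] op 1.0
```

```bash
python3 - <<'E'
from h import *
for n in("top","side"):
    d=np.load(n+"0.npz")['d'];W=points(n,d)
    X=W[(d>0)&(W[...,2]>.075)&(W[...,2]<.25)&(W[...,0]>.58)&(W[...,0]<.75)&(W[...,1]>.03)&(W[...,1]<.26)&(np.hypot(W[...,0]-A[0],W[...,1]-A[1])>.056)]
    for lo in np.arange(.58,.75,.015):
        Y=X[(X[:,0]>=lo)&(X[:,0]<lo+.015)]
        if len(Y):print(n,lo.round(3),len(Y),Y.min(0).round(3),Y.max(0).round(3))
E
python3 -m creep '[{"grip":-1,"tx":-2.4,"ty":-1.7,"tz":0,"spin":0},{"grip":-1,"tx":-2.4,"ty":-1.7,"tz":0,"spin":0},{"grip":-1,"tx":-2.4,"ty":-1.7,"tz":0,"spin":0},{"grip":-1,"tx":-2.4,"ty":-1.7,"tz":0,"spin":0},{"grip":-1,"tx":-2.4,"ty":-1.7,"tz":0,"spin":0},{"grip":-1,"tx":-2.4,"ty":-1.7,"tz":0,"spin":0},{"grip":-1,"tx":-2.4,"ty":-1.7,"tz":0,"spin":0},{"grip":-1,"tx":-2.4,"ty":-1.7,"tz":0,"spin":0}]'
```

```text
top 0.58 38 [0.58  0.032 0.075] [0.595 0.177 0.118]
top 0.595 37 [0.595 0.049 0.093] [0.609 0.073 0.119]
top 0.61 37 [0.611 0.07  0.099] [0.624 0.093 0.121]
top 0.625 27 [0.626 0.091 0.105] [0.639 0.112 0.124]
top 0.64 24 [0.641 0.11  0.113] [0.655 0.131 0.126]
top 0.655 33 [0.656 0.122 0.116] [0.67  0.147 0.127]
top 0.67 40 [0.67  0.142 0.122] [0.685 0.165 0.139]
top 0.685 37 [0.685 0.16  0.126] [0.699 0.182 0.147]
top 0.7 40 [0.701 0.175 0.128] [0.715 0.196 0.159]
top 0.715 39 [0.715 0.189 0.137] [0.73  0.208 0.171]
top 0.73 35 [0.73  0.206 0.146] [0.745 0.225 0.184]
top 0.745 9 [0.745 0.22  0.159] [0.75  0.23  0.192]
side 0.58 2 [0.582 0.129 0.078] [0.584 0.178 0.082]
side 0.595 59 [0.596 0.05  0.093] [0.61  0.071 0.119]
side 0.61 78 [0.61  0.065 0.095] [0.625 0.089 0.12 ]
side 0.625 79 [0.625 0.084 0.101] [0.64  0.107 0.122]
side 0.64 75 [0.64  0.102 0.107] [0.655 0.129 0.126]
side 0.655 69 [0.655 0.119 0.115] [0.669 0.146 0.125]
side 0.67 53 [0.67  0.136 0.123] [0.685 0.162 0.135]
side 0.685 45 [0.685 0.153 0.125] [0.7   0.176 0.145]
side 0.7 66 [0.7   0.17  0.129] [0.715 0.194 0.156]
side 0.715 72 [0.715 0.187 0.134] [0.73  0.206 0.169]
side 0.73 73 [0.73  0.202 0.143] [0.745 0.223 0.183]
side 0.745 26 [0.745 0.212 0.153] [0.75  0.228 0.189]
clock: 0.77
tool_pos: [0.3646, 0.3771, 0.2385]
eef_rot: [0.195, 0.981, -0.0, -0.0]
contact_force: [-0.6, -0.5, 0.6]
opening: 0.418
finger_force: 0.0
```

```bash
python3 -m creep '[{"grip":-1,"tx":-2.4,"ty":-1.7,"tz":0,"spin":0},{"grip":-1,"tx":-2.4,"ty":-1.7,"tz":0,"spin":0},{"grip":-1,"tx":-2.4,"ty":-1.7,"tz":0,"spin":0},{"grip":-1,"tx":-2.4,"ty":-1.7,"tz":0,"spin":0},{"grip":-1,"tx":-2.4,"ty":-1.7,"tz":0,"spin":0},{"grip":-1,"tx":-2.4,"ty":-1.7,"tz":0,"spin":0},{"grip":-1,"tx":-2.4,"ty":-1.7,"tz":0,"spin":0},{"grip":-1,"tx":0,"ty":0,"tz":0,"spin":0}]' >/dev/null
python3 -m creep '[{"grip":-1,"tx":0,"ty":0,"tz":0,"spin":-5.5},{"grip":-1,"tx":0,"ty":0,"tz":0,"spin":-5.5},{"grip":-1,"tx":0,"ty":0,"tz":0,"spin":-5.5},{"grip":-1,"tx":0,"ty":0,"tz":0,"spin":-5.5},{"grip":-1,"tx":0,"ty":0,"tz":0,"spin":-5.5},{"grip":-1,"tx":0,"ty":0,"tz":0,"spin":-5.5},{"grip":-1,"tx":0,"ty":0,"tz":0,"spin":-5.5},{"grip":-1,"tx":0,"ty":0,"tz":0,"spin":-5.5}]' >/dev/null
python3 -c "
from h import *
goto(fp(111.6,.041,-.027),.100,111.6)"
```

```text
t 2.1 pos [0.4736 0.2047 0.2385] F [0.1 0.5 0.5] cm [-0.76 -3.02 13.85] spin 0.2 q [-0.2   0.58 -0.48  1.88  0.37  0.77  1.07] op 0.01
```

```bash
python3 -m creep '[{"grip":-1,"tx":-0.4,"ty":-1.5,"tz":0,"spin":0},{"grip":-1,"tx":-0.4,"ty":-1.5,"tz":0,"spin":0},{"grip":-1,"tx":0,"ty":0,"tz":3,"spin":0},{"grip":-1,"tx":0,"ty":0,"tz":3,"spin":0},{"grip":-1,"tx":0,"ty":0,"tz":3,"spin":0},{"grip":-1,"tx":0,"ty":0,"tz":2.5,"spin":0},{"grip":-1,"tx":0,"ty":0,"tz":0.8,"spin":0},{"grip":-1,"tx":0,"ty":0,"tz":0,"spin":0}]' >/dev/null
python3 - <<'E'
from h import *
goto(fp(111.6,.041,-.027),.100,111.6)
p,d=optics.snapshot("side");a=cv2.resize(p[180:310,130:290,::-1],None,fx=5,fy=5,interpolation=cv2.INTER_CUBIC)
p,_=optics.snapshot("top");b=cv2.resize(p[170:280,240:345,::-1],None,fx=4,fy=4);
cv2.imwrite("pics/a1.png",cv2.resize(a,(740,600)))
E
```

```text
t 2.77 pos [0.491  0.1793 0.1139] F [-0.5  0.5  0.7] cm [-0.09 -0.01  1.39] spin -0.0 q [-0.23  0.77 -0.35  1.97  0.52  0.49  0.99] op 0.0
```

View pics/a1.png

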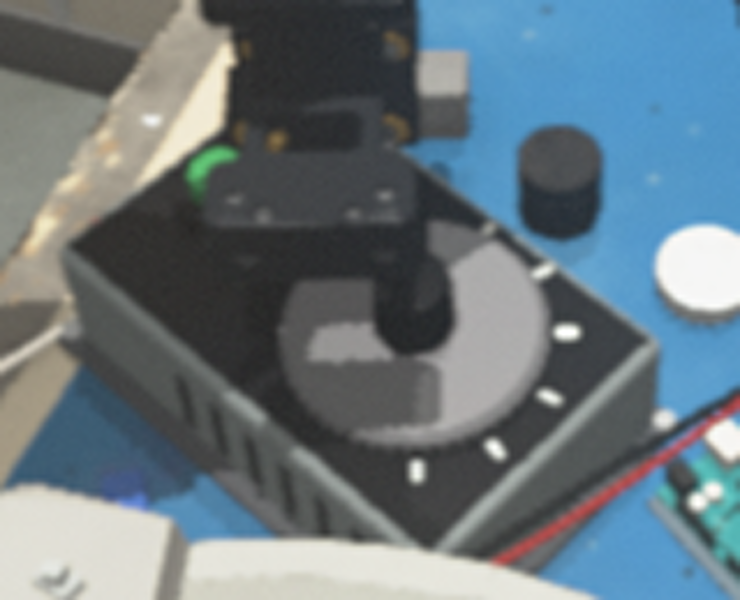

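The gripper body hides the fin in the side view. The finger stands behind the fin near crop (400,220), and the dial and ticks are unmoved. I'll lower it the remaining 14 mm.

```bash
python3 -m creep '[{"grip":-1,"tx":0,"ty":0,"tz":0.5,"spin":0},{"grip":-1,"tx":0,"ty":0,"tz":0.5,"spin":0},{"grip":-1,"tx":0,"ty":0,"tz":0.3,"spin":0},{"grip":-1,"tx":0,"ty":0,"tz":0,"spin":0},{"grip":-1,"tx":0,"ty":0,"tz":0,"spin":0}]'
python3 - <<'E'
from h import *
goto(fp(111.6,.041,-.015),.100,111.6)
p,_=optics.snapshot("top");cv2.imwrite("pics/a2.png",cv2.resize(p[170:280,240:345,::-1],None,fx=5,fy=5,interpolation=cv2.INTER_CUBIC))
E
```

```text
clock: 3.28
tool_pos: [0.4925, 0.1796, 0.1028]
eef_rot: [-0.187, 0.982, 0.0, 0.0]
contact_force: [0.9, -0.6, 0.1]
opening: 0.004
finger_force: 0.0
t 3.28 pos [0.4925 0.1796 0.1028] F [ 0.9 -0.6  0.1] cm [-1.13  0.02  0.28] spin -0.0 q [-0.24  0.79 -0.33  1.98  0.54  0.46  0.98] op 0.0
```

View pics/a2.png

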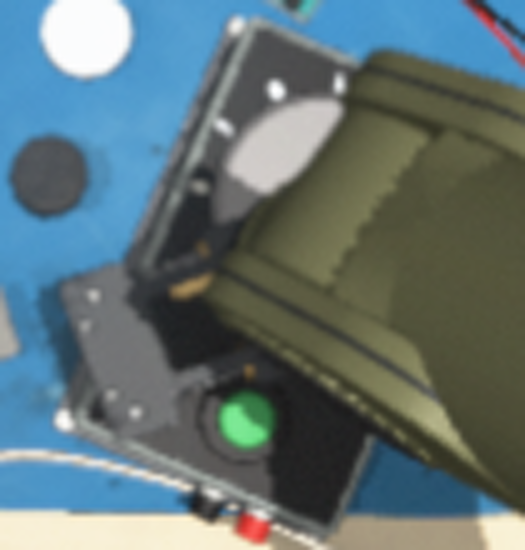

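The arm covers the fin in the top view, but the gripper is placed as planned in front of it. Next I'll close the gap and push the first half-click.

```bash
python3 -m creep '[{"grip":-1,"tx":-0.4,"ty":0,"tz":0.2,"spin":0},{"grip":-1,"tx":-0.4,"ty":0,"tz":0,"spin":0},{"grip":-1,"tx":-0.2,"ty":0,"tz":0,"spin":0},{"grip":-1,"tx":-0.1,"ty":0,"tz":0,"spin":0},{"grip":-1,"tx":0,"ty":0,"tz":0,"spin":0}]'
python3 -m creep '[{"grip":-1,"tx":-0.29,"ty":0.095,"tz":0,"spin":4},{"grip":-1,"tx":-0.29,"ty":0.095,"tz":0,"spin":4},{"grip":-1,"tx":0,"ty":0,"tz":0,"spin":0}]'
python3 -c "
from h import *
goto(fp(103.6,.041,-.015),.100,103.6)"
```

```text
clock: 3.75
tool_pos: [0.5021, 0.1834, 0.1006]
eef_rot: [-0.187, 0.982, -0.0, -0.001]
contact_force: [-1.7, -0.2, 1.8]
opening: 0.004
finger_force: 1.2
clock: 4.0
tool_pos: [0.5071, 0.1876, 0.1006]
eef_rot: [-0.117, 0.993, -0.0, -0.0]
contact_force: [-2.9, 0.7, 0.3]
opening: 0.005
finger_force: 1.0
t 4.0 pos [0.5071 0.1876 0.1006] F [-2.9  0.7  0.3] cm [-0.07 -0.01  0.06] spin -0.1 q [-0.26  0.8  -0.3   1.93  0.48  0.48  0.9 ] op 0.0
```

```bash
for i in 1; do python3 -m creep '[{"grip":-1,"tx":-0.29,"ty":0.095,"tz":0,"spin":4},{"grip":-1,"tx":0,"ty":0,"tz":0,"spin":0}]'; python3 -m creep '[{"grip":-1,"tx":-0.29,"ty":0.095,"tz":0,"spin":4},{"grip":-1,"tx":0,"ty":0,"tz":0,"spin":0}]'; python3 -m creep '[{"grip":-1,"tx":-0.29,"ty":0.095,"tz":0,"spin":4},{"grip":-1,"tx":0,"ty":0,"tz":0,"spin":0},{"grip":-1,"tx":0,"ty":0,"tz":0,"spin":0}]'; done
python3 - <<'E'
from h import *
goto(fp(91.6,.041,-.015),.100,91.6)
for n,s in(("top",np.s_[170:280,240:345]),("side",np.s_[190:310,150:290])):
    p,_=optics.snapshot(n);cv2.imwrite(f"pics/b{n}.png",cv2.resize(p[s][:,:,::-1],None,fx=5,fy=5,interpolation=cv2.INTER_CUBIC))
E
```

```text
clock: 4.17
tool_pos: [0.5105, 0.1894, 0.1007]
eef_rot: [-0.083, 0.997, 0.0, 0.0]
contact_force: [-0.4, 0.6, -0.2]
opening: 0.005
finger_force: 0.2
clock: 4.33
tool_pos: [0.5139, 0.1909, 0.1009]
eef_rot: [-0.049, 0.999, 0.001, 0.001]
contact_force: [0.6, 1.0, 0.2]
opening: 0.004
finger_force: 0.0
clock: 4.58
tool_pos: [0.5162, 0.1916, 0.1008]
eef_rot: [-0.015, 1.0, 0.0, 0.001]
contact_force: [0.0, -0.7, -0.1]
opening: 0.004
finger_force: 0.0
t 4.58 pos [0.5162 0.1916 0.1008] F [ 0.  -0.7 -0.1] cm [0.03 0.03 0.08] spin 0.2 q [-0.29  0.81 -0.25  1.9   0.4   0.48  0.77] op 0.0
```

View pics/bside.png

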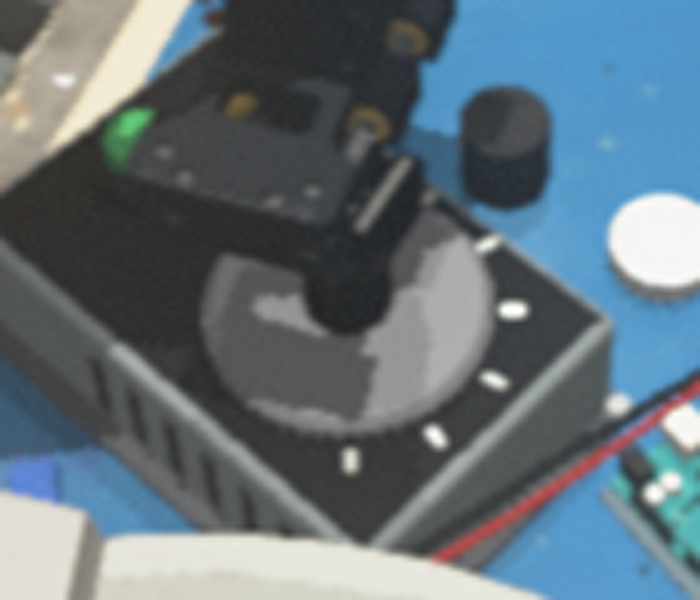

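The white fin line is visible in the side crop from about (362,228) to (412,160), clear of the finger, so the dial appears to have sprung forward one click. I'll push on through the second click.

```bash
python3 -c "
from h import *
q=(np.array([(362,228),(412,160)])+.5)/5-.5+[150,190]
P=onplane('side',q,.113)[:,:2];v=P[1]-P[0];print(np.degrees(np.arctan2(v[1],v[0])),np.linalg.norm(P-A,axis=1))"
python3 -m creep '[{"grip":-1,"tx":-0.29,"ty":0.095,"tz":0,"spin":4},{"grip":-1,"tx":-0.29,"ty":0.095,"tz":0,"spin":4},{"grip":-1,"tx":-0.29,"ty":0.095,"tz":0,"spin":4},{"grip":-1,"tx":-0.29,"ty":0.095,"tz":0,"spin":4},{"grip":-1,"tx":0,"ty":0,"tz":0,"spin":0}]'
python3 -m creep '[{"grip":-1,"tx":-0.29,"ty":0.095,"tz":0,"spin":4},{"grip":-1,"tx":-0.29,"ty":0.095,"tz":0,"spin":4},{"grip":-1,"tx":-0.29,"ty":0.095,"tz":0,"spin":4},{"grip":-1,"tx":0,"ty":0,"tz":0,"spin":0},{"grip":-1,"tx":0,"ty":0,"tz":0,"spin":0}]'
python3 -c "
from h import *
goto(fp(63.6,.041,-.015),.100,63.6)"
```

```text
80.15765320040518 [0.01248419 0.04709674]
clock: 5.1
tool_pos: [0.5263, 0.1945, 0.1005]
eef_rot: [0.126, 0.992, -0.0, -0.001]
contact_force: [-2.5, -0.7, 0.4]
opening: 0.002
finger_force: 1.2
clock: 5.52
tool_pos: [0.537, 0.1943, 0.1008]
eef_rot: [0.227, 0.974, 0.0, 0.0]
contact_force: [0.2, -0.3, 0.7]
opening: 0.005
finger_force: 0.0
t 5.52 pos [0.537  0.1943 0.1008] F [ 0.2 -0.3  0.7] cm [0.04 0.03 0.08] spin 0.2 q [-0.35  0.82 -0.14  1.84  0.22  0.5   0.48] op 0.01
```

```bash
python3 -m creep '[{"grip":-1,"tx":-0.29,"ty":0.095,"tz":0,"spin":4},{"grip":-1,"tx":-0.29,"ty":0.095,"tz":0,"spin":4},{"grip":-1,"tx":-0.29,"ty":0.095,"tz":0,"spin":4},{"grip":-1,"tx":-0.29,"ty":0.095,"tz":0,"spin":4},{"grip":-1,"tx":0,"ty":0,"tz":0,"spin":0}]'
python3 -m creep '[{"grip":-1,"tx":-0.29,"ty":0.095,"tz":0,"spin":4},{"grip":-1,"tx":-0.29,"ty":0.095,"tz":0,"spin":4},{"grip":-1,"tx":-0.29,"ty":0.095,"tz":0,"spin":4},{"grip":-1,"tx":-0.22,"ty":0.07,"tz":0,"spin":3},{"grip":-1,"tx":0,"ty":0,"tz":0,"spin":0},{"grip":-1,"tx":0,"ty":0,"tz":0,"spin":0}]'
python3 - <<'E'
from h import *
goto(fp(32.6,.041,-.015),.100,32.6)
p,_=optics.snapshot("side");cv2.imwrite(f"pics/c.png",cv2.resize(p[190:310,150:290,::-1],None,fx=5,fy=5,interpolation=cv2.INTER_CUBIC))
E
```

```text
clock: 5.93
tool_pos: [0.5468, 0.192, 0.1005]
eef_rot: [0.361, 0.933, -0.0, -0.001]
contact_force: [-2.5, 1.5, 1.1]
opening: 0.005
finger_force: 1.5
clock: 6.43
tool_pos: [0.5586, 0.1853, 0.1007]
eef_rot: [0.479, 0.878, 0.0, 0.0]
contact_force: [0.0, 0.5, 0.6]
opening: 0.006
finger_force: 0.0
t 6.43 pos [0.5586 0.1853 0.1007] F [0.  0.5 0.6] cm [0.06 0.03 0.07] spin 0.2 q [-0.39  0.83 -0.01  1.79  0.02  0.52  0.16] op 0.01
```

View pics/c.png

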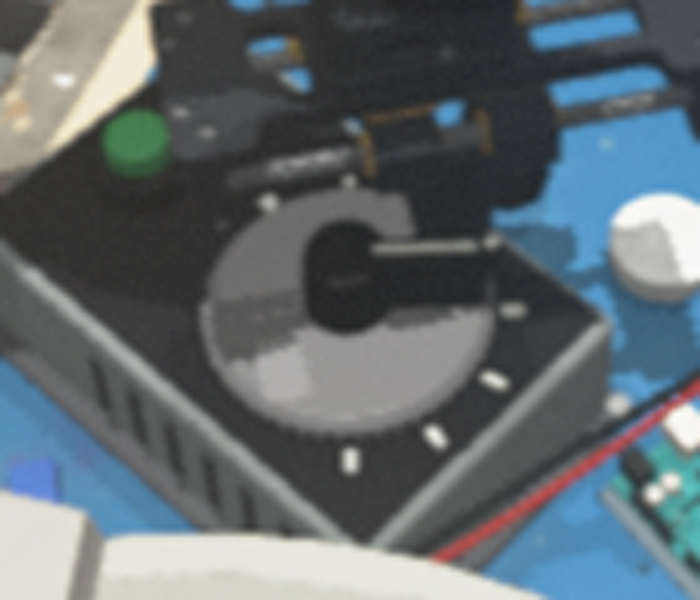

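The side crop shows the fin line from (372,248) to (475,247), pointing towards the tick behind (512,309). I'll check the angle against the 21.6° expected for three clicks, then push the last one.

```bash
python3 -c "
from h import *
q=(np.array([(372,248),(475,247)])+.5)/5-.5+[150,190]
P=onplane('side',q,.113)[:,:2];v=P[1]-P[0];print(np.degrees(np.arctan2(v[1],v[0])),np.linalg.norm(P-A,axis=1))"
python3 -m creep '[{"grip":-1,"tx":-0.29,"ty":0.095,"tz":0,"spin":4},{"grip":-1,"tx":-0.29,"ty":0.095,"tz":0,"spin":4},{"grip":-1,"tx":-0.29,"ty":0.095,"tz":0,"spin":4},{"grip":-1,"tx":-0.29,"ty":0.095,"tz":0,"spin":4},{"grip":-1,"tx":0,"ty":0,"tz":0,"spin":0}]'
```

```text
20.184659267220013 [0.01145715 0.04752201]
clock: 6.9
tool_pos: [0.5655, 0.1786, 0.1006]
eef_rot: [0.597, 0.802, 0.0, -0.001]
contact_force: [-1.8, 1.9, 0.8]
opening: 0.001
finger_force: 1.5
```

```bash
python3 -m creep '[{"grip":-1,"tx":-0.29,"ty":0.095,"tz":0,"spin":4},{"grip":-1,"tx":-0.29,"ty":0.095,"tz":0,"spin":4},{"grip":-1,"tx":-0.29,"ty":0.095,"tz":0,"spin":4},{"grip":-1,"tx":-0.15,"ty":0.05,"tz":0,"spin":2},{"grip":-1,"tx":0,"ty":0,"tz":0,"spin":0},{"grip":-1,"tx":0,"ty":0,"tz":0,"spin":0}]'
python3 - <<'E'
from h import *
goto(fp(2.6,.041,-.015),.100,2.6)
p,_=optics.snapshot("side");cv2.imwrite(f"pics/d.png",cv2.resize(p[190:310,150:290,::-1],None,fx=5,fy=5,interpolation=cv2.INTER_CUBIC))
E
```

```text
clock: 7.4
tool_pos: [0.5722, 0.1674, 0.1007]
eef_rot: [0.69, 0.724, -0.0, 0.0]
contact_force: [-0.5, -0.1, 0.2]
opening: 0.003
finger_force: 0.0
t 7.4 pos [0.5722 0.1674 0.1007] F [-0.5 -0.1  0.2] cm [0.07 0.01 0.07] spin 0.1 q [-0.43  0.84  0.12  1.77 -0.17  0.53 -0.16] op 0.0
```

View pics/d.png

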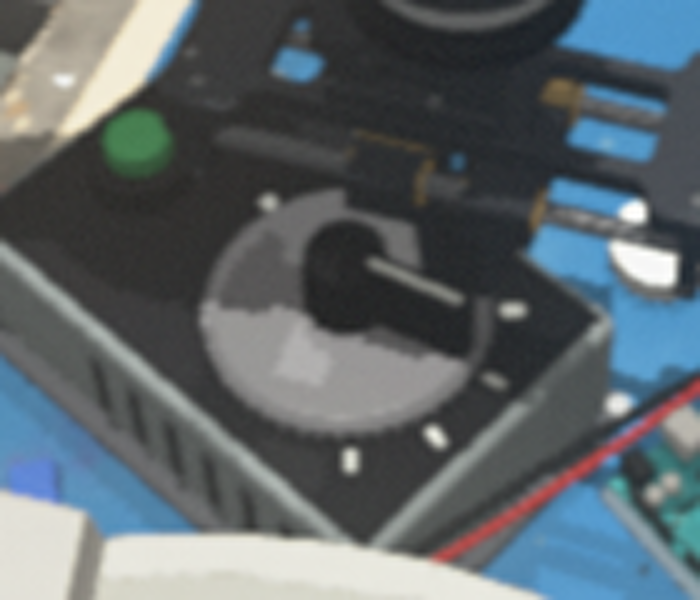

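The side crop shows the fin line from (370,262) to (462,300), pointing at the fourth tick, with the finger standing behind it. I'll back off and rise.

```bash
python3 -m creep '[{"grip":-1,"tx":0.5,"ty":0,"tz":0,"spin":0},{"grip":-1,"tx":0.5,"ty":0,"tz":0,"spin":0},{"grip":-1,"tx":0,"ty":0,"tz":-1.5,"spin":0},{"grip":-1,"tx":0,"ty":0,"tz":-2.5,"spin":0},{"grip":-1,"tx":0,"ty":0,"tz":-1,"spin":0},{"grip":-1,"tx":0,"ty":0,"tz":0,"spin":0}]'
python3 -c "
from h import *
q=(np.array([(370,262),(462,300)])+.5)/5-.5+[150,190]
P=onplane('side',q,.113)[:,:2];v=P[1]-P[0];print(np.degrees(np.arctan2(v[1],v[0])),np.linalg.norm(P-A,axis=1))
goto(B,.11,2.6)"
```

```text
clock: 7.95
tool_pos: [0.5734, 0.1788, 0.1531]
eef_rot: [0.691, 0.723, 0.002, 0.001]
contact_force: [0.6, 0.3, 0.7]
opening: 0.006
finger_force: 0.0
-6.720200591738334 [0.0118188  0.04767245]
t 7.95 pos [0.5734 0.1788 0.1531] F [0.6 0.3 0.7] cm [  1.7  -13.97   4.24] spin 0.0 q [-0.46  0.77  0.14  1.74 -0.16  0.64 -0.18] op 0.01
```

```bash
python3 -m creep '[{"grip":-1,"tx":0.4,"ty":-2.8,"tz":0,"spin":0},{"grip":-1,"tx":0.4,"ty":-2.8,"tz":0,"spin":0},{"grip":-1,"tx":0.3,"ty":-2.8,"tz":0,"spin":0},{"grip":-1,"tx":0.3,"ty":-2.8,"tz":0,"spin":0},{"grip":-1,"tx":0.3,"ty":-2.8,"tz":0,"spin":0},{"grip":-1,"tx":0,"ty":0,"tz":2.5,"spin":0},{"grip":-1,"tx":0,"ty":0,"tz":1.8,"spin":0},{"grip":-1,"tx":0,"ty":0,"tz":0,"spin":0}]'
python3 -m creep '[{"grip":-1,"tx":0,"ty":0,"tz":0,"spin":0},{"grip":-1,"tx":0,"ty":0,"tz":0,"spin":0}]' >/dev/null
python3 -c "
from h import *
goto(B,.085,2.6)"
```

```text
clock: 8.62
tool_pos: [0.4288, 0.1882, 0.105]
eef_rot: [0.691, 0.723, -0.002, -0.001]
contact_force: [-0.2, 0.0, -0.3]
opening: 0.003
finger_force: 0.0
t 8.78 pos [0.4314 0.1885 0.1079] F [-0.3 -0.5 -0.5] cm [0.09 0.19 2.29] spin -0.1 q [-0.56  0.74  0.09  2.14 -0.22  0.27 -0.24] op 0.0
```

Next comes the press: first to just above the button, then down in small steps watching Fz.

```bash
python3 -m creep '[{"grip":-1,"tx":0.1,"ty":0.2,"tz":0.8,"spin":0},{"grip":-1,"tx":0,"ty":0,"tz":0.6,"spin":0},{"grip":-1,"tx":0,"ty":0,"tz":0.4,"spin":0},{"grip":-1,"tx":0,"ty":0,"tz":0,"spin":0},{"grip":-1,"tx":0,"ty":0,"tz":0,"spin":0}]'
python3 -m creep '[{"grip":-1,"tx":0,"ty":0,"tz":0.2,"spin":0},{"grip":-1,"tx":0,"ty":0,"tz":0.2,"spin":0},{"grip":-1,"tx":0,"ty":0,"tz":0,"spin":0},{"grip":-1,"tx":0,"ty":0,"tz":0,"spin":0},{"grip":-1,"tx":0,"ty":0,"tz":0,"spin":0}]'
```

```text
clock: 9.2
tool_pos: [0.4338, 0.1899, 0.0898]
eef_rot: [0.691, 0.723, 0.001, 0.0]
contact_force: [1.7, 1.6, 1.5]
opening: 0.005
finger_force: 1.1
clock: 9.62
tool_pos: [0.4338, 0.1899, 0.0864]
eef_rot: [0.691, 0.723, 0.001, 0.0]
contact_force: [1.0, 0.3, 7.4]
opening: 0.004
finger_force: 4.2
```

```bash
python3 -m creep '[{"grip":-1,"tx":0,"ty":0,"tz":0.1,"spin":0},{"grip":-1,"tx":0,"ty":0,"tz":0.1,"spin":0},{"grip":-1,"tx":0,"ty":0,"tz":0,"spin":0},{"grip":-1,"tx":0,"ty":0,"tz":0,"spin":0}]'
python3 - <<'E'
from h import *
p,_=optics.snapshot("side");cv2.imwrite(f"pics/e.png",cv2.resize(p[190:310,150:290,::-1],None,fx=5,fy=5,interpolation=cv2.INTER_CUBIC))
E
python3 -m creep '[{"grip":-1,"tx":0,"ty":0,"tz":-1,"spin":0},{"grip":-1,"tx":0,"ty":0,"tz":-2,"spin":0},{"grip":-1,"tx":0,"ty":0,"tz":-3,"spin":0},{"grip":-1,"tx":0,"ty":0,"tz":-3,"spin":0},{"grip":-1,"tx":0,"ty":0,"tz":-3,"spin":0},{"grip":-1,"tx":0,"ty":0,"tz":0,"spin":0},{"grip":-1,"tx":0,"ty":0,"tz":0,"spin":0},{"grip":-1,"tx":0,"ty":0,"tz":0,"spin":0}]'
python3 - <<'E'
from h import *
p,d=optics.snapshot("side");a=cv2.resize(p[190:310,150:290,::-1],None,fx=5,fy=5,interpolation=cv2.INTER_CUBIC);cv2.imwrite("pics/f.png",a)
W=points("side",d);q=(np.hypot(W[...,0]-B[0],W[...,1]-B[1])<.008)&(d>0);print("btn z",np.median(W[q][:,2]))
E
```

```text
clock: 9.95
tool_pos: [0.4338, 0.1899, 0.086]
eef_rot: [0.691, 0.723, 0.002, 0.0]
contact_force: [-1.6, -0.4, 27.1]
opening: -0.0
finger_force: 14.0
clock: 10.67
tool_pos: [0.432, 0.1893, 0.2031]
eef_rot: [0.691, 0.723, -0.001, -0.0]
contact_force: [0.3, -0.1, -0.7]
opening: 0.009
finger_force: 0.0
btn z 0.09169128502930557
```

View pics/f.png

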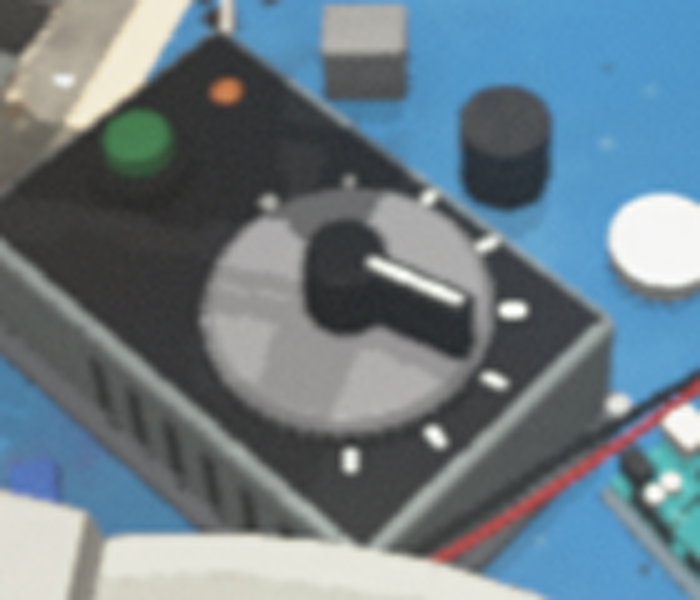

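The fin, with its foot at (465,355), points at the sixth tick (494,380), which is stop 5, or 2.62 rad. The button at (137,140) is back up at 92 mm, and the gripper is clear of everything.

```bash
python3 -c "
from plant import workorder
print(workorder.finish_job())"
```

```text
the job is handed in; nothing more can be done
None
```

The dial was pushed four clicks clockwise to the 2.62 rad stop, the green button was pressed right down and is up again, nothing beside the transformer was touched on purpose (not re-measured afterwards), and the job is handed in.

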